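# Key a pulley to its shaft

### The job

Lock the belt pulley to its upright shaft: take the steel gib key from the wooden stand and ease it, tip down, into the pulley's keyway with its head's nose pointing away from the shaft, until it just rests there loosely, then let go. With closed fingers press or lightly tap the top of its head until it is wedged tight: about 20 N of push makes it tight, and much more splits the hub. Back off with the key left tight and upright, and leave the hammer, the oil bottle and the spacer ring where they are.

Things in the scene. Friction and masses are not known exactly. Their poses are not given: they have to be found in the camera images.
- hub: grey belt pulley lying flat on a fixed 170 x 170 x 15 mm plywood board: grooved rim 130 mm across, its top 45 mm above the bench; hub boss 88 mm across, flat top 71 mm above the bench. In its bore stands a fixed dark steel shaft, 40 mm across, level with the hub's top, with a flat towards the keyway. Origin on the bench on the bore's axis; z up; x from the axis to the keyway
- mouth (a point): middle of the keyway's opening, 24.7 mm from the bore's axis along the hub's x, 71 mm above the bench (hub's axes). The keyway is a slot 16 mm wide along y, 56 mm deep, between the shaft's upright flat (20 mm from the axis, but up to 0.9 mm nearer or further: it differs each time) and the hub's outer wall
- wall_top (a point): middle of the top edge of the hub's outer keyway wall, 29.3 mm from the bore's axis, 71 mm above the bench. The wall leans inwards 1 in 10 going down and is slightly springy. The key first binds 24 to 42 mm down, unknown beforehand, to be felt; from there it is tight within a few mm, at 15 to 25 N of push (aim for 20). Over about 26 N, or a hard blow, splits the hub
- key: loose steel gib-head taper key, 82 mm tall, 0.1 kg, standing tip down. Origin at the tip end, on the middle of its flat face; z up to the head, x from the flat to the tapered face. Shank 66 mm long, 12 mm wide along y, 6 mm thick at the tip, 12.6 mm under the head (1 in 10). The flat face goes against the shaft, key x along hub x
- key_centre (a point): middle of the key, half-way up: 41 mm above its tip end, 6 mm from its flat face
- key_top (a point): point on the flat top of the key's head, 82 mm above the tip end, 7 mm from the flat face, over the shank: the place to press. The head is 16 mm tall, 14 mm wide along y (grip it so) and 21 mm along x
- key_tip (a point): middle of the key's tip end, 3 mm from the flat face
- key_nose (a point): end of the head's nose, which overhangs the shank on the tapered side: 21 mm from the flat face, 74 mm above the tip end
- stand: hardwood block 90 x 60 x 42 mm, fixed, with an upright slot in its middle, 34 mm deep, in which the key stands loosely at the start; 48 mm of the key shows above it; lift it straight up. Origin at the middle of its underside; x as the key's x
- hammer: bystander: hammer with wooden handle lying beyond the work, about 260 mm long; not needed
- oil: bystander: white plastic oil bottle with black cap, 48 mm across, 110 mm tall; origin under its middle
- spacer: bystander: steel spacer ring lying on the bench, 44 mm across, 15 mm high
Not all that is in view belongs to the job. Leave any pink or purple look-alike of the key alone.

How it is judged:
On the way, in this order (a step that is already met when the one before it is completed fails the run):
1. the key stands in the keyway, let go (horizontal distance between key_tip and mouth below 0.008 m and z of key_tip in the frame of hub below 0.053 m and x of key_tip in the frame of hub between 0.02 and 0.029 m and x of key_nose in the frame of hub above 0.036 m and angle between the z axis of key and the z axis of hub, either way round below 0.08 rad and contact force between key and the fingers below 0.05 N), for 0.2 s.
2. the key is driven tight (horizontal distance between key_tip and mouth below 0.008 m and z of key_tip in the frame of hub below 0.053 m and x of key_tip in the frame of hub between 0.02 and 0.029 m and x of key_nose in the frame of hub above 0.036 m and angle between the z axis of key and the z axis of hub, either way round below 0.08 rad and contact force between key and hub above 12 N), for 0.1 s.
At the end, for the whole second after the job is handed in: the key stands in the keyway, nose outwards, its tip within 8 mm (sideways) of the middle of the opening and at least 18 mm below the hub's top face and upright within 0.08 rad; it is wedged, still pressing on the hub with more than 12 N by itself, and the fingers are off it (all of step 2 and contact force between key and the fingers below 0.05 N); the robot touches nothing.
It fails at once if the key was overdriven: it and the hub pressed on each other with more than 30 N (contact force between key and hub above 30 N).
It fails at once if the hammer was shifted by more than 20 mm (distance of hammer from where it was at the start of the episode above 0.02 m).
It fails at once if the oil was shifted by more than 20 mm (distance of oil from where it was at the start of the episode above 0.02 m).
It fails at once if the spacer was shifted by more than 20 mm (distance of spacer from where it was at the start of the episode above 0.02 m).
It also fails if it takes over 50 s, if anything falls off the work surface, if the arm or the gripper's body presses on something with over 40 N, if the wrist force passes 120 N, or if a joint passes its speed limit or range.

### The arm

A 6-joint arm with a two-finger parallel gripper is mounted at the origin on the work surface. World frame = base frame: x ahead of the robot, y to its left, z up, the work surface at z = 0. Lengths are in m, angles in rad, forces in N, time in s.
With the tool pointing down it reaches from about 0.375 to 0.9 m from the base axis. Payload 3.1 kg.
Tool frame: the origin (TCP) lies at the very end of the fingers, on their centre line; the grasp point (between the pads) lies 19 mm behind it; x points along the fingers, y is the direction in which the jaws open and shut, and the axes are right-handed (so a half turn about x gives the same grasp; the last joint's range is limited). The gripper opens to 85 mm and grips with 20 to 120 N. Pads are 22 mm wide; open, the fingers measure 114 mm over their backs; the gripper's body (76 mm by 85 mm) begins 54 mm behind the grasp point. The pads swing forward as they close: fully open they stand 13 mm farther back than shut.
Start: joints at [-1.488, 0.527, 1.433, -0, 1.181, -0.178], TCP at [0.162, -0.604, 0.231] pointing down, gripper open.
Joint ranges: [-3.08, 3.08], [-0.75, 2.2], [0.22, 2.44], [-1.43, 4.57], [0, 2.65], [-2.85, 2.85]. Speed limits (rad/s): [2.79, 2.79, 3.14, 3.14, 3.14, 3.14].

### API

Orientations are given as a unit quaternion [x, y, z, w].
In Python, from station import sense, snapshot, camera_model, sign_off gives the robot as it stands.
- The arm moves only by the tool step_arm, never from a script. Its argument "increments" is one flat list of numbers, 5 for each row, row after row: the shift along the tool's x, y, z in units of 60 mm (1.0 is 60 mm), then the turn about the tool's x in units of 5 degrees (1.0 is 5 degrees), then the closure, from 0 (fully open) to 1 (shut). A call has exactly 5 rows; each row is the pose to reach, as a shift and turn from the pose measured when the call began, along the tool's axes at that moment; what a row does not reach only later rows make up. A row lasts 1/8 s, in which the tool goes at most 62.5 mm and 10.7 degrees, less where a joint would pass 70% of its speed; a pose out of reach is approached as far as the arm can. A call with a gripper value outside its range is refused whole. The fingers move at their own pace and stop on an object; "grip_force" is the grip in N (left out, the last holds). Time passes only in rows, so rows that repeat a pose let the fingers close, or fill a call up. It gives the time, the measured TCP pose, the force and the opening at its end, in the units of the state.
- sense(): the state, without advancing time (a new reading comes with each control period).
- snapshot(name): name is "scene" or "side" or "wrist"; returns the picture (384x512x3 uint8, blue, green, red); there is no depth.
- camera_model(name): a dict with "vertical_fov" (degrees; the focal length in pixels is half the picture's height over the tangent of half this angle, whatever the lens; pixels are square), "cx", "cy" (the principal point, pixels), "D" ([k1, k2, p1, p2, k3] as OpenCV has them; the pictures are not rectified), "R" (3x3) and "t" (3): a world point X has camera coordinates R X + t. Camera axes: x right, y down, z forward; pixel columns grow to the right and rows downward; lengths in m; the calibration is good to about 2 mm. A picture is of the moment at which its call begins: read the wrist's pose just before it. camera_model takes no time and is no camera call; for the wrist camera it gives the pose at the moment of the call.
- sign_off(): hands the job in, once; it reports no verdict.
The state is a dict: "t": time; "q": joint angles; "qd": joint speeds; "tau": joint torques, N m; "tcp_pos": TCP position; "tool_rot": TCP orientation; "force": force on the tool from outside, world axes, zero at the start; "ft_torque": the same for the moment, N m; "finger_gap": opening from 0.0 (shut) to 1.0 (fully open).
Only numpy, scipy, OpenCV 4.12 (cv2) and the standard library are available. Lean on these libraries where they do the work, as an engineer would, in place of code of your own. Each camera call takes 0.05 s, during which the arm holds its last target. There are 200 camera calls.

## Working session

There is one attempt and no reset: what is moved stays moved. The work goes in short steps, Python scripts to look and compute and a tool call to move; the robot and the scene stay as the last step left them, time stands still between calls to the robot, and variables do not carry over. Pictures are saved under pics/ and viewed, about 8 in all and at most 12, crops included, and the job is handed in when it is done.

Besides the shell and the picture viewer there is one more tool, called after "Call:" by a JSON object that holds its "name" and its "arguments", one argument or row to a line. step_arm: Moves the arm, as the interface text tells. Its arguments: {"type":"object","properties":{"increments":{"type":"array","items":{"type":"number"}},"grip_force":{"type":"number"}},"required":["increments"]}

```bash
mkdir -p pics; ls
python3 - <<'E'
from station import *
import cv2
print(sense())
for n in ["scene","side"]:
    im=snapshot(n); cv2.imwrite(f"pics/{n}0.png",im); m=camera_model(n); print(m)
import numpy as np
a=cv2.imread("pics/scene0.png");b=cv2.imread("pics/side0.png")
cv2.imwrite("pics/both0.png",cv2.resize(np.vstack([a,b]),None,fx=.78,fy=.78))
E
```

```text
pics
{'t': 0.0, 'q': array([-1.48747936e+00,  5.28473874e-01,  1.43395346e+00,  5.98602026e-06,
        1.18141387e+00, -1.78495430e-01]), 'qd': array([-1.24741698e-04, -2.08124905e-03,  8.57367935e-05,  7.97709077e-05,
        6.98347284e-04, -9.24649748e-04]), 'tau': array([ 8.13616934e-04, -4.42352664e+01, -1.78023040e+01, -1.83880552e-04,
        8.35921004e-03,  7.30505150e-07]), 'tcp_pos': array([ 0.16173933, -0.60293526,  0.23031264]), 'tool_rot': array([ 0.70109622,  0.09309365, -0.70101667,  0.09150567]), 'force': array([-1.04376428, -0.05708928, -0.05599665]), 'ft_torque': array([ 0.02968375, -0.00554113, -0.03223221]), 'finger_gap': 0.9992648159383358}
{'vertical_fov': 50.12454215197664, 'cx': 261.6542426359974, 'cy': 192.7011765313354, 'D': array([-0.14440695,  0.        ,  0.        ,  0.        ,  0.        ]), 'R': array([[ 0.79685609,  0.60405796, -0.01159082],
       [ 0.52441473, -0.70106505, -0.48321526],
       [-0.30001594,  0.37897463, -0.87542485]]), 't': array([-0.43331047, -0.32025544,  1.02852049])}
{'vertical_fov': 46.90946430564887, 'cx': 260.8766796319857, 'cy': 191.3471752888096, 'D': array([0.03387513, 0.        , 0.        , 0.        , 0.        ]), 'R': array([[-0.89358365, -0.44852872,  0.01817266],
       [-0.29401179,  0.55419526, -0.77873274],
       [ 0.33921279, -0.70120582, -0.62709256]]), 't': array([0.52118286, 0.25453634, 0.89739314])}
```

View pics/scene0.png

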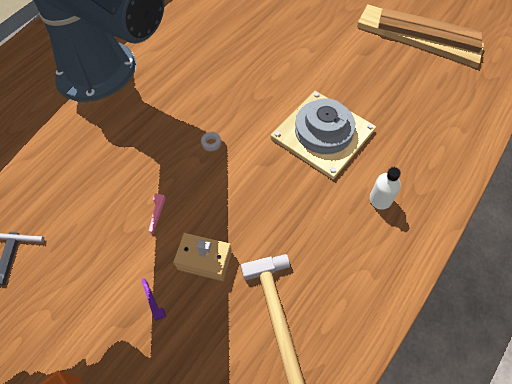

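View pics/side0.png

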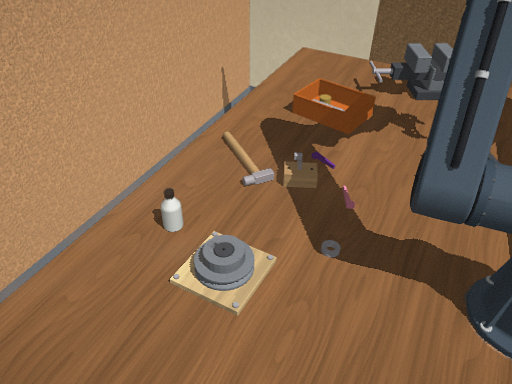

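The scene view shows the stand at (203,256) with the key head at about (206,246), and the pulley at (326,118). Next I'll make enlarged crops to get the headings.

```bash
cat > h.py <<'E'
from station import *
import cv2, numpy as np
def K(m): f=192/np.tan(np.radians(m["vertical_fov"]/2)); return np.array([[f,0,m["cx"]],[0,f,m["cy"]],[0,0,1.]])
def ray(m,uv,z):
    p=cv2.undistortPoints(np.array([[uv]],float),K(m),np.array(m["D"]))[0,0]
    R,t=np.array(m["R"]),np.array(m["t"]); c=-R.T@t; d=R.T@np.array([*p,1]); return c+d*(z-c[2])/d[2]
def proj(m,X):
    R=np.array(m["R"]); return cv2.projectPoints(np.array(X,float).reshape(-1,3),cv2.Rodrigues(R)[0],np.array(m["t"]),K(m),np.array(m["D"]))[0][:,0]
E
python3 - <<'E'
from h import *
a=cv2.imread("pics/scene0.png");b=cv2.imread("pics/side0.png")
def c(i,x,y,w,h,f=5): return cv2.resize(i[y:y+h,x:x+w],None,fx=f,fy=f,interpolation=cv2.INTER_CUBIC)
cv2.imwrite("pics/crop1.png",np.vstack([np.hstack([c(a,165,220,80,60),c(a,286,90,80,60)]),np.hstack([c(b,265,140,80,60),c(b,184,225,80,60)])]))
m=camera_model("scene");s=camera_model("side")
print(ray(m,(326,114),.071),ray(s,(224,249),.071))
E
```

```text
[0.5864941  0.16867619 0.071     ] [0.58604921 0.17035605 0.071     ]
```

View pics/crop1.png

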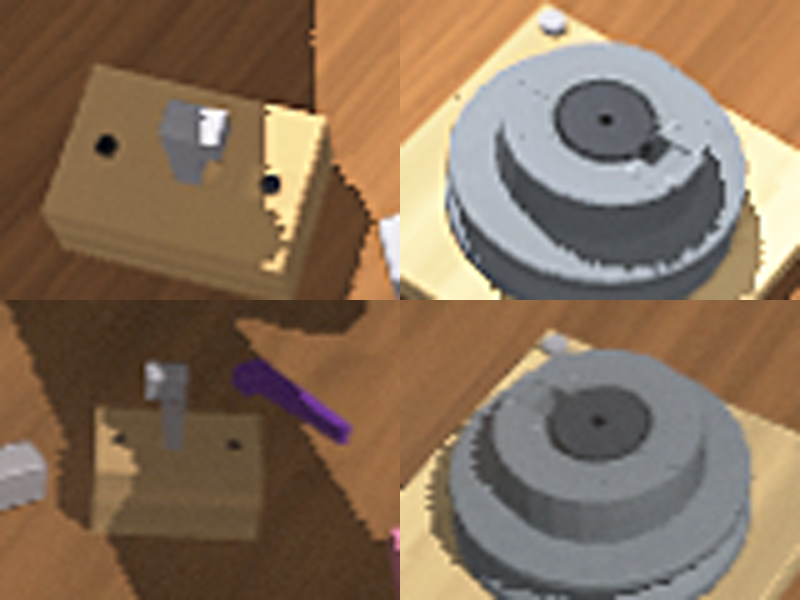

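Run:
```python
from h import *
m=camera_model("scene");s=camera_model("side")
P=lambda c,uv,z: ray(c,uv,z)[:2].round(4)
c1=P(m,(327,114),.071);k1=P(m,(337,120),.071);c2=P(s,(223.6,249),.071);k2=P(s,(213.6,245),.071)
for c,k in((c1,k1),(c2,k2)): print("hub",c,k,np.linalg.norm(k-c),np.degrees(np.arctan2(*(k-c)[::-1])))
for n,cc,pts in(("scene",m,[(184.6,233),(230.6,243),(174,262)]),("side",s,[(284.4,161.4),(317.4,163),(283.6,179.5),(317.4,180)])):
    q=[P(cc,p,.042) for p in pts];print(n,q)
    d=q[1]-q[0];print(np.degrees(np.arctan2(d[1],d[0])),np.linalg.norm(d), (q[1]+q[2])/2)
# key head top z=.090: scene top face approx, side
print("head",P(m,(204,243),.09),P(s,(298,173),.09))
```

```text
hub [0.5882 0.17  ] [0.6135 0.169 ] 0.02531975513309726 -2.263477078835812
hub [0.5868 0.1707] [0.6115 0.1705] 0.024700809703327595 -0.4639232986260352
scene [array([ 0.5193, -0.2042]), array([ 0.6004, -0.1678]), array([ 0.5421, -0.2583])]
24.17190722469889 0.0888941505387166 [ 0.57125 -0.21305]
side [array([ 0.6217, -0.2215]), array([ 0.5372, -0.2578]), array([ 0.5892, -0.1443]), array([ 0.5091, -0.1844])]
-156.75232687741624 0.09196705932017181 [ 0.5632  -0.20105]
head [ 0.5793 -0.208 ] [ 0.5444 -0.1274]
```

```bash
cat >> h.py <<'E'
from scipy.spatial.transform import Rotation as Ro
def plan(pos,yaw,s=None):
    """increments to reach TCP pos with jaw axis (tool y) along yaw deg mod 180"""
    s=s or sense(); R=Ro.from_quat(s["tool_rot"]).as_matrix()
    d=R.T@(np.array(pos)-s["tcp_pos"])/0.06
    y=np.degrees(np.arctan2(R[1,1],R[0,1])); e=(y-yaw+90)%180-90  # tool x down: +turn lowers yaw
    print("t",round(s["t"],2),"tcp",s["tcp_pos"].round(4),"jaw",round(y,1),"toolx",R[:,0].round(3),"F",s["force"].round(2),"gap",round(s["finger_gap"],3),"q6",round(s["q"][5],2))
    print("INC",d.round(3),"turn",round(e/5,3))
E
python3 - <<'E'
from h import *
plan([.572,-.212,.21],114)
E
```

```text
t 0.1 tcp [ 0.1617 -0.603   0.2304] jaw -75.0 toolx [-0.     0.002 -1.   ] F [-0.86 -0.67 -0.19] gap 1.001 q6 -0.18
INC [ 0.352 -4.525 -8.292] turn -1.8
```

Call:
{"name": "step_arm", "arguments": {
  "increments": [0.05,-0.45,-0.85,-0.2,0,0.1,-0.9,-1.7,-0.5,0,0.15,-1.35,-2.5,-0.8,0,0.2,-1.8,-3.3,-1.1,0,0.25,-2.25,-4.15,-1.4,0]
}}

```text
t: 0.72
tcp_pos: [0.3682, -0.4067, 0.2154]
tool_rot: [0.694, 0.136, -0.694, 0.134]
force: [0.1, 0.1, 0.7]
finger_gap: 0.998
```

Run:
```python
from h import *
plan([.572,-.212,.21],114)
```

```text
t 0.72 tcp [ 0.3682 -0.4067  0.2154] jaw -68.0 toolx [-0.     0.002 -1.   ] F [0.15 0.15 0.71] gap 0.998 q6 0.15
INC [ 0.096 -1.735 -4.366] turn -0.397
```

Call:
{"name": "step_arm", "arguments": {
  "increments": [0.0,-0.35,-0.9,-0.2,0.3,0.05,-0.7,-1.8,-0.4,0.4,0.08,-1.05,-2.7,-0.4,0.4,0.1,-1.4,-3.6,-0.4,0.4,0.1,-1.735,-4.366,-0.4,0.4]
}}

```text
t: 1.35
tcp_pos: [0.5732, -0.2101, 0.2092]
tool_rot: [-0.691, -0.148, 0.692, -0.146]
force: [-0.0, -1.5, 0.5]
finger_gap: 0.598
```

Run:
```python
from h import *
plan([.572,-.212,.21],114)
m=camera_model("wrist");im=snapshot("wrist");cv2.imwrite("pics/w1.png",im);np.save("w1.npy",m)
print(m)
print(proj(m,[[.572,-.212,.042],[.572,-.212,.09]]))
plan([.572,-.212,.21],114)
```

```text
t 1.35 tcp [ 0.5732 -0.2101  0.2092] jaw -65.9 toolx [-0.001  0.003 -1.   ] F [-0.   -1.53  0.49] gap 0.598 q6 0.61
INC [-0.013  0.02   0.03 ] turn 0.012
{'vertical_fov': 63.539024173249, 'cx': 255.8239006452952, 'cy': 193.92151870289166, 'D': array([0.00219866, 0.        , 0.        , 0.        , 0.        ]), 'R': array([[ 0.40767025, -0.91312475, -0.00285695],
       [-0.8665141 , -0.38784374,  0.31421417],
       [-0.28802479, -0.12562018, -0.94934782]]), 't': array([-0.42459643,  0.38182713,  0.49812886])}
[[257.81250909 176.10307874]
 [257.98768525 190.17632874]]
t 1.4 tcp [ 0.5771 -0.2055  0.2094] jaw -65.8 toolx [ 0.004  0.006 -1.   ] F [3.2  1.06 0.97] gap 0.6 q6 0.62
INC [-0.01   0.063  0.123] turn 0.05
```

View pics/w1.png

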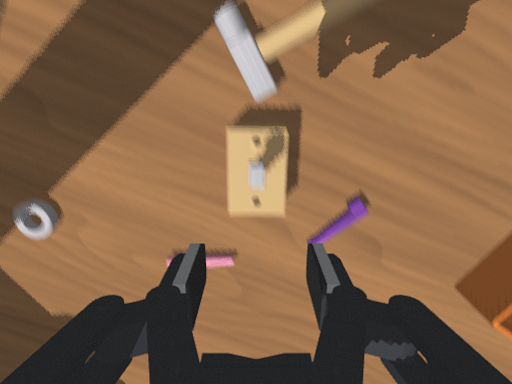

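Call:
{"name": "step_arm", "arguments": {
  "increments": [0.5,0.06,0.1,0.05,0.4,0.8,0.06,0.1,0.05,0.4,0.8,0.06,0.1,0.05,0.4,0.8,0.06,0.1,0.05,0.4,0.8,0.06,0.1,0.05,0.4]
}}

```text
t: 2.02
tcp_pos: [0.5738, -0.2116, 0.1625]
tool_rot: [0.694, 0.148, -0.689, 0.146]
force: [0.1, 0.1, 0.4]
finger_gap: 0.603
```

Run:
```python
from h import *
plan([.572,-.212,.063],114)
m=camera_model("wrist");im=snapshot("wrist");cv2.imwrite("pics/w2.png",cv2.resize(im[100:300,150:350],None,fx=3,fy=3));np.save("w2.npy",m)
print(proj(m,[[.572,-.212,.042],[.572,-.212,.09]]))
s=sense();print(s["tcp_pos"])
```

```text
t 2.02 tcp [ 0.5738 -0.2116  0.1625] jaw -66.0 toolx [ 0.005  0.005 -1.   ] F [0.09 0.12 0.37] gap 0.603 q6 0.61
INC [ 1.658 -0.002  0.043] turn -0.004
[[256.12311127 190.63245085]
 [256.04984089 209.87346146]]
[ 0.57379591 -0.21148274  0.16244547]
```

View pics/w2.png

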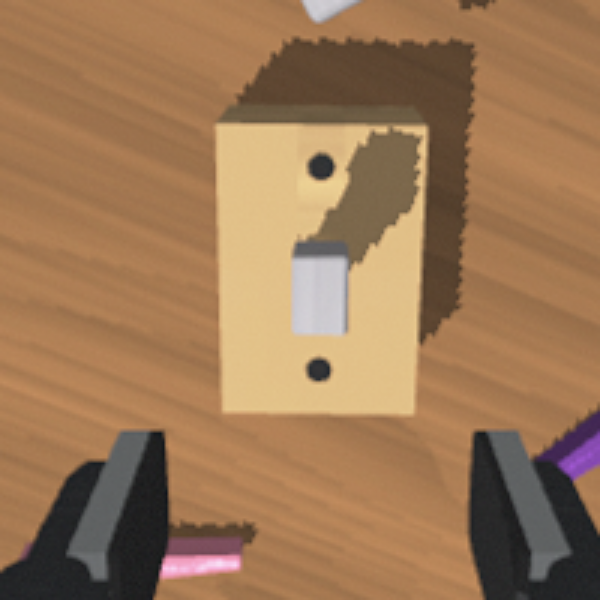

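Run:
```python
from h import *
m=np.load("w2.npy",allow_pickle=True).item()
f=lambda u,v,z: ray(m,(150+(u+.5)/3-.5,100+(v+.5)/3-.5),z)[:2]
fl,fr,bl,br=[f(*p,.09) for p in((293,256),(347,256),(292,332),(347,333))]
c=(fl+fr+bl+br)/4;d=(fl+fr-bl-br)/2
print("head",c,np.linalg.norm(d),np.linalg.norm((fr-fl+br-bl)/2),np.degrees(np.arctan2(d[1],d[0])))
q=[f(*p,.042) for p in((216,124),(428,124),(221,412),(415,412))]
c2=sum(q)/4; d2=(q[0]+q[1]-q[2]-q[3])/2; print("stand",c2,np.linalg.norm(d2),np.degrees(np.arctan2(d2[1],d2[0])))
h=f(321,166,.042);h2=f(318,369,.042);print("holes",(h+h2)/2)
plan([c[0],c[1],.063],114)
```

```text
head [ 0.58062186 -0.20832301] 0.019739927505817705 0.013328499613723774 23.650519060147893
stand [ 0.57141262 -0.21242627] 0.0894316253413828 23.24571934992609
holes [ 0.57252888 -0.21178988]
t 2.08 tcp [ 0.5738 -0.2115  0.1624] jaw -66.0 toolx [ 0.005  0.005 -1.   ] F [-0.17  0.13  0.65] gap 0.598 q6 0.61
INC [ 1.658  0.002 -0.114] turn -0.003
```

Run:
```python
from h import *
plan([.5783,-.2093,.064],113.6)
```

```text
t 2.08 tcp [ 0.5738 -0.2115  0.1624] jaw -66.0 toolx [ 0.005  0.005 -1.   ] F [-0.17  0.13  0.65] gap 0.598 q6 0.61
INC [ 1.641e+00  1.000e-03 -7.200e-02] turn 0.077
```

Call:
{"name": "step_arm", "arguments": {
  "increments": [0.6,0,-0.07,0.08,0.4,1.2,0,-0.07,0.08,0.4,1.55,0,-0.07,0.08,0.4,1.64,0,-0.07,0.08,0.4,1.64,0,-0.07,0.08,0.4]
}}

```text
t: 2.7
tcp_pos: [0.5786, -0.2096, 0.0646]
tool_rot: [0.695, 0.146, -0.69, 0.143]
force: [-0.4, 0.0, -0.3]
finger_gap: 0.6
```

Run:
```python
from h import *
plan([.5783,-.2093,.064],113.6)
```

```text
t 2.7 tcp [ 0.5786 -0.2096  0.0646] jaw -66.4 toolx [ 0.006  0.004 -1.   ] F [-0.37  0.03 -0.29] gap 0.6 q6 0.62
INC [ 0.01  -0.006  0.002] turn -0.005
```

Call:
{"name": "step_arm", "arguments": {
  "increments": [0,0,0,0,0.6,0,0,0,0,0.8,0,0,0,0,1,0,0,0,0,1,0,0,0,0,1],
  "grip_force": 40
}}

```text
t: 3.32
tcp_pos: [0.5792, -0.2099, 0.0657]
tool_rot: [0.695, 0.145, -0.689, 0.144]
force: [-0.5, 0.2, 6.3]
finger_gap: 0.153
```

Call:
{"name": "step_arm", "arguments": {
  "increments": [0,0,0,0,1,-0.05,0,0,0,1,-0.2,0,0,0,1,-0.5,0,0,0,1,-0.8,0,0,0,1]
}}

```text
t: 3.95
tcp_pos: [0.579, -0.2102, 0.1152]
tool_rot: [0.695, 0.145, -0.689, 0.144]
force: [-0.1, 0.5, -1.1]
finger_gap: 0.156
```

Call:
{"name": "step_arm", "arguments": {
  "increments": [-0.5,0,0,0,1,-1,0,0,0,1,-1.6,0,0,0,1,-1.7,0,0,0,1,-1.7,0,0,0,1]
}}

```text
t: 4.58
tcp_pos: [0.578, -0.2104, 0.2179]
tool_rot: [0.696, 0.145, -0.689, 0.144]
force: [-0.1, 0.4, -1.0]
finger_gap: 0.151
```

Run:
```python
from h import *
plan([.565,.17,.215],88.6)
```

```text
t 4.58 tcp [ 0.578  -0.2104  0.2179] jaw -66.4 toolx [ 0.009  0.003 -1.   ] F [-0.09  0.39 -0.98] gap 0.151 q6 0.62
INC [ 0.063 -5.898 -2.337] turn 4.997
```

Call:
{"name": "step_arm", "arguments": {
  "increments": [0,-0.5,-0.2,0.4,1,0,-1.1,-0.45,0.9,1,0,-1.8,-0.7,1.5,1,0,-2.5,-1.0,2.1,1,0,-3.2,-1.28,2.7,1]
}}

```text
t: 5.2
tcp_pos: [0.5703, -0.0022, 0.2166]
tool_rot: [0.706, 0.062, -0.702, 0.06]
force: [0.0, 0.8, -1.3]
finger_gap: 0.152
```

Run:
```python
from h import *
plan([.565,.17,.215],88.6)
```

```text
t 5.2 tcp [ 0.5703 -0.0022  0.2166] jaw -80.0 toolx [ 0.006  0.003 -1.   ] F [ 0.02  0.78 -1.31] gap 0.152 q6 1.19
INC [ 0.036 -2.842 -0.409] turn 2.272
```

Call:
{"name": "step_arm", "arguments": {
  "increments": [0,-0.8,-0.1,0.7,1,0,-1.6,-0.2,1.4,1,0.03,-2.3,-0.35,2.0,1,0.03,-2.75,-0.4,2.27,1,0.03,-2.84,-0.41,2.27,1]
}}

```text
t: 5.82
tcp_pos: [0.5636, 0.1714, 0.2136]
tool_rot: [0.708, -0.006, -0.706, -0.009]
force: [0.5, -0.0, -1.0]
finger_gap: 0.152
```

Call:
{"name": "step_arm", "arguments": {
  "increments": [0,0,0,0,1,0,0,0,0,1,0,0,0,0,1,0,0,0,0,1,0,0,0,0,1]
}}

```text
t: 6.45
tcp_pos: [0.5637, 0.171, 0.2137]
tool_rot: [0.708, -0.007, -0.706, -0.009]
force: [0.5, 0.3, -1.5]
finger_gap: 0.153
```

Run:
```python
from h import *
plan([.565,.17,.215],88.6)
m=camera_model("wrist");im=snapshot("wrist");cv2.imwrite("pics/w3.png",cv2.resize(im[80:280,130:380],None,fx=3,fy=3));cv2.imwrite("pics/w3f.png",im);np.save("w3.npy",m)
print(proj(m,[[.5875,.1703,.071],[.612,.1697,.071]]))
```

```text
t 6.45 tcp [0.5637 0.171  0.2137] jaw -91.3 toolx [ 0.002  0.003 -1.   ] F [ 0.49  0.3  -1.49] gap 0.153 q6 1.69
INC [-0.021  0.016 -0.022] turn 0.03
[[257.0724399  156.34321866]
 [257.17859732 129.65322575]]
```

View pics/w3.png

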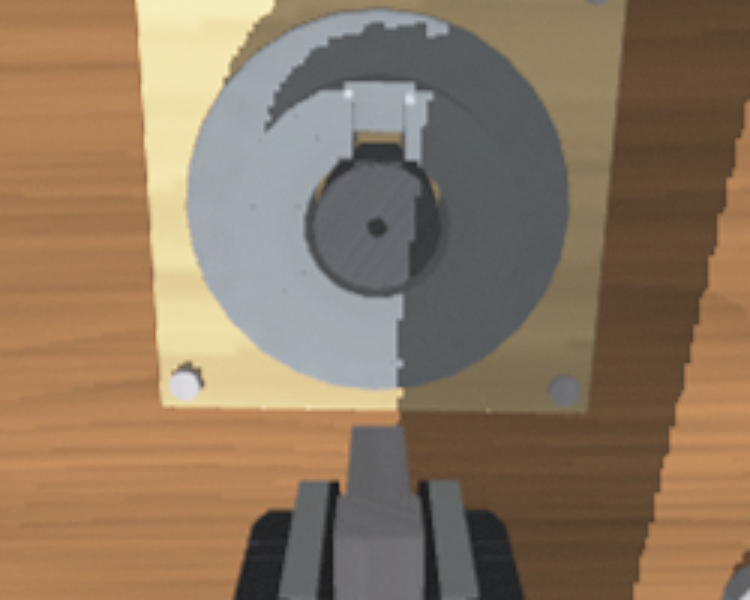

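Run:
```python
from h import *
m=np.load("w3.npy",allow_pickle=True).item()
f=lambda u,v,z: ray(m,(130+(u+.5)/3-.5,80+(v+.5)/3-.5),z)[:2]
s=sense();T=s["tcp_pos"]
c=f(377,227,.071);w=f(379,132.5,.071);fl=f(379,161,.071);wl,wr=f(353,133,.071),f(405,133,.071)
print("c",c,"wall",w,w-c,"flat",fl-c,"slot w",wl-wr, "rim",(f(187,200,.071)+f(568,200,.071))/2)
zt=T[2]-.0566
for z in (zt,zt-.003,zt+.003): a,b=f(350,428,z),f(407,428,z);print("tip flat mid",(a+b)/2,"width",np.linalg.norm(a-b),"rel tcp",(a+b)/2-T[:2])
a,b=f(333,537,zt+.066),f(425,537,zt+.066);print("head lower flat edge",(a+b)/2-T[:2],np.linalg.norm(a-b))
# board corners
q=[f(160,405,.015),f(590,412,.015)];d=q[0]-q[1];print("board ang",np.degrees(np.arctan2(d[1],d[0]))-90,np.linalg.norm(d))
```

```text
c [0.58848558 0.17189899] wall [0.6171934  0.17065693] [ 0.02870782 -0.00124206] flat [ 0.02023669 -0.00105873] slot w [0.00033545 0.01563119] rim [0.59687232 0.17160303]
tip flat mid [0.55816046 0.17177516] width 0.013251066446800967 rel tcp [-0.00552842  0.00066797]
tip flat mid [0.55685962 0.1718147 ] width 0.013450634157514574 rel tcp [-0.00682926  0.00070752]
tip flat mid [0.55946131 0.17173561] width 0.013051498736087304 rel tcp [-0.00422757  0.00062843]
head lower flat edge [0.00394214 0.00013572] 0.014892153306900163
board ang -2.167453631804591 0.170111588053419
```

Run:
```python
from h import *
plan([.6158,.1703,.138],87.7)
```

```text
t 6.5 tcp [0.5637 0.1711 0.2138] jaw -91.2 toolx [ 0.002  0.003 -1.   ] F [ 0.84  0.18 -1.03] gap 0.154 q6 1.69
INC [ 1.265e+00 -1.000e-03 -8.660e-01] turn 0.212
```

Call:
{"name": "step_arm", "arguments": {
  "increments": [0.3,0,-0.3,0.2,1,0.7,0,-0.6,0.2,1,1.1,0,-0.87,0.21,1,1.25,0,-0.87,0.21,1,1.26,0,-0.87,0.21,1]
}}

```text
t: 7.12
tcp_pos: [0.6148, 0.1702, 0.1376]
tool_rot: [-0.707, 0.013, 0.707, 0.015]
force: [0.7, 0.3, -1.6]
finger_gap: 0.153
```

Call:
{"name": "step_arm", "arguments": {
  "increments": [0,0,0,0,1,0,0,0,0,1,0,0,0,0,1,0,0,0,0,1,0,0,0,0,1]
}}

```text
t: 7.75
tcp_pos: [0.6149, 0.1702, 0.1378]
tool_rot: [-0.707, 0.013, 0.707, 0.015]
force: [0.5, -0.0, -0.8]
finger_gap: 0.154
```

Run:
```python
from h import *
plan([.6158,.1703,.138],87.7)
m=camera_model("wrist");im=snapshot("wrist");np.save("w4.npy",m)
s=camera_model("side");si=snapshot("side");T=sense()["tcp_pos"]
u,v=proj(s,[T])[0].astype(int);print(u,v)
c=cv2.resize(si[v-30:v+70,u-50:u+50],(400,400),interpolation=cv2.INTER_CUBIC)
w=cv2.resize(im[120:260,195:320],None,fx=4,fy=4,interpolation=cv2.INTER_CUBIC)[:560]
out=np.zeros((560,900,3),np.uint8);out[:,:500]=w;out[:400,500:]=c
cv2.imwrite("pics/w4.png",out[:,:800])
print(proj(m,[[.5885,.1719,.071],[.6131,.1709,.071]]))
```

```text
t 7.75 tcp [0.6149 0.1702 0.1378] jaw -92.3 toolx [-0.     0.003 -1.   ] F [ 0.47 -0.02 -0.84] gap 0.154 q6 1.7
INC [-0.004 -0.002 -0.015] turn 0.003
210 221
[[255.89115404 242.28579916]
 [255.91872881 211.70815633]]
```

View pics/w4.png

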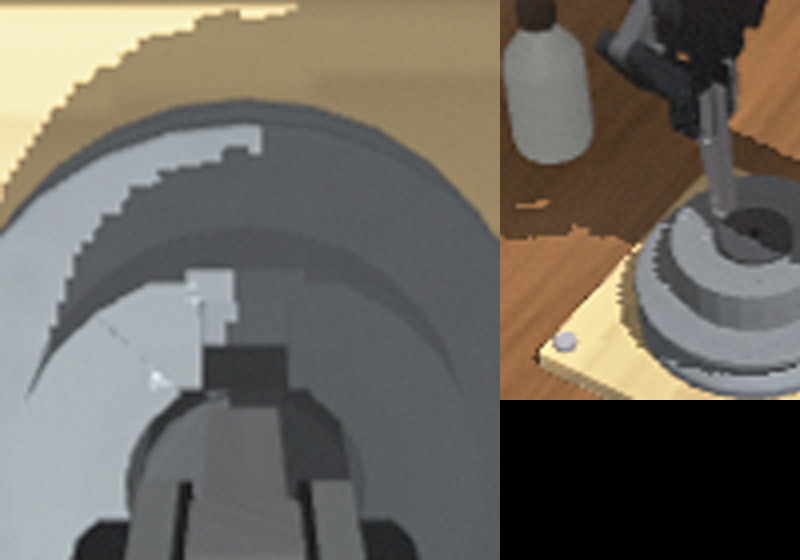

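Run:
```python
from h import *
m=np.load("w4.npy",allow_pickle=True).item();s=camera_model("side")
T=np.array([.6149,.1702,.1378]);a=np.radians(-2.3);X=np.array([np.cos(a),np.sin(a),0]);Y=np.array([-X[1],X[0],0]);Z=np.array([0,0,1.])
def rep(lab,flat,tilt,dz):
    # tilt: rotate about Y at head point; positive = tip towards +x
    def P(x,y,z):
        rx=x-8;rz=z-74;c,sn=np.cos(tilt),np.sin(tilt)
        return T+X*(flat+8+rx*c-rz*sn)*1e-3+Y*y*1e-3+Z*(.019+dz+(rz*c+rx*sn)*1e-3)
    w=proj(m,[P(0,6,0),P(0,-6,0),P(0,7,66),P(0,-7,66)]);w=(w-[195,120]+.5)*4-.5
    si=proj(s,[P(0,0,0),P(3,0,0),P(6,0,0),P(0,0,60)]);si=(si-[160,191]+.5)*4-.5+[500,0]
    print(lab,"\n wrist tip",w[:2].round(0).tolist(),"headlow",w[2:].round(0).tolist(),"\n side",si.round(0).tolist())
rep("nominal",-8,0,0);rep("tilt.05",-8,.05,0);rep("fwd2",-6,0,0);rep("up5",-8,0,.005);rep("tilt.1",-8,.1,0)
w=proj(m,[[.5885+.0293*X[0]+y*Y[0],.1719+.0293*X[1]+y*Y[1],.071] for y in(.008,-.008)]);print(((w-[195,120]+.5)*4).round(0))
```

```text
nominal 
 wrist tip [[214.0, 426.0], [283.0, 427.0]] headlow [[191.0, 648.0], [305.0, 648.0]] 
 side [[722.0, 205.0], [717.0, 203.0], [713.0, 201.0], [717.0, 121.0]]
tilt.05 
 wrist tip [[214.0, 406.0], [283.0, 406.0]] headlow [[191.0, 643.0], [305.0, 644.0]] 
 side [[716.0, 203.0], [712.0, 200.0], [707.0, 198.0], [716.0, 121.0]]
fwd2 
 wrist tip [[214.0, 416.0], [283.0, 416.0]] headlow [[191.0, 634.0], [305.0, 634.0]] 
 side [[719.0, 203.0], [714.0, 201.0], [710.0, 199.0], [713.0, 119.0]]
up5 
 wrist tip [[213.0, 439.0], [284.0, 439.0]] headlow [[189.0, 673.0], [307.0, 673.0]] 
 side [[722.0, 198.0], [717.0, 196.0], [712.0, 194.0], [716.0, 113.0]]
tilt.1 
 wrist tip [[214.0, 386.0], [283.0, 386.0]] headlow [[192.0, 639.0], [305.0, 639.0]] 
 side [[711.0, 200.0], [706.0, 198.0], [701.0, 195.0], [714.0, 121.0]]
[[201. 345.]
 [290. 345.]]
```

Run:
```python
from h import *
o=[]
for n in("side","scene"):
    c=camera_model(n);im=snapshot(n);T=sense()["tcp_pos"]
    u,v=proj(c,[T-[0,0,.03]])[0].astype(int);print(n,u,v,im.shape)
    y0,x0=max(v-30,0),u-20;print("origin",x0,y0)
    o.append(cv2.resize(im[y0:y0+60,x0:x0+40],None,fx=10,fy=10,interpolation=cv2.INTER_CUBIC))
cv2.imwrite("pics/z.png",np.hstack(o))
```

```text
side 211 231 (384, 512, 3)
origin 191 201
scene 340 108 (384, 512, 3)
origin 320 78
```

View pics/z.png

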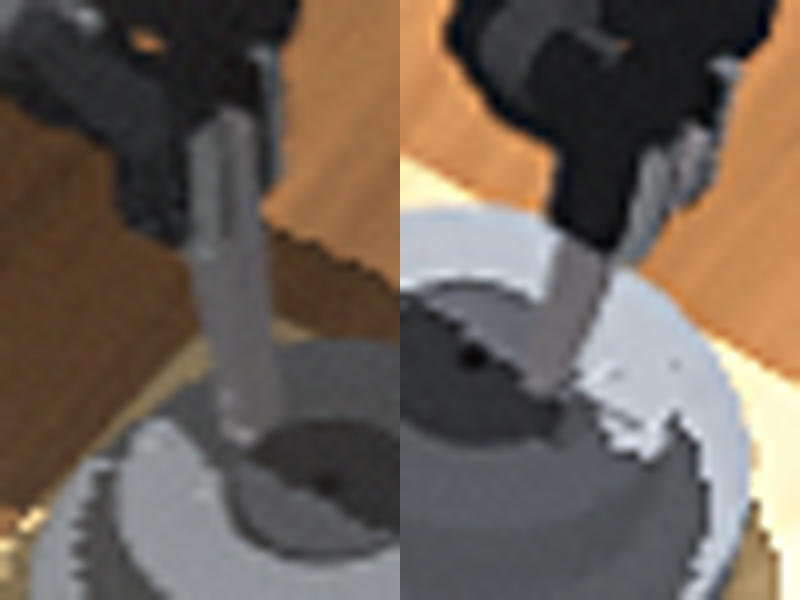

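Run:
```python
from h import *
from scipy.optimize import least_squares as ls
A,B=camera_model("side"),camera_model("scene");m=np.load("w4.npy",allow_pickle=True).item()
def tri(l,o): 
    r=ls(lambda X:np.concatenate([proj(c,[X])[0]-p for c,p in l]),o);print(r.x.round(4),r.fun.round(2));return r.x
a=(24.5/1,43);t=tri([(A,(215,243.7)),(B,(334.3,116.7))],[.61,.17,.08])
d=tri([(A,(223,248.8)),(B,(326.8,113.1))],[.59,.17,.07]); print("tip-dot",t-d)
w=(195+242.5/4,120+407/4)
print([ray(m,w,z).round(4) for z in(.071,.076,.081)])
```

```text
[0.6069 0.1696 0.0762] [0.54 0.04 0.53 0.04]
[0.5873 0.1713 0.0719] [0.24 0.01 0.24 0.02]
tip-dot [ 0.01966181 -0.00171537  0.00427577]
[array([0.6052, 0.1714, 0.071 ]), array([0.6074, 0.1713, 0.076 ]), array([0.6096, 0.1712, 0.081 ])]
```

Call:
{"name": "step_arm", "arguments": {
  "increments": [0,0.007,-0.053,0,1,0,0.007,-0.053,0,1,0.03,0.007,-0.053,0,1,0.06,0.007,-0.053,0,1,0.06,0.007,-0.053,0,1]
}}

```text
t: 8.57
tcp_pos: [0.6177, 0.1697, 0.1337]
tool_rot: [-0.707, 0.013, 0.707, 0.015]
force: [-0.0, 0.8, 0.0]
finger_gap: 0.154
```

Call:
{"name": "step_arm", "arguments": {
  "increments": [0.01,0,0,0,1,0.02,0,0,0,1,0.03,0,0,0,1,0.04,0,0,0,1,0.04,0,0,0,1]
}}

```text
t: 9.2
tcp_pos: [0.6177, 0.1696, 0.1312]
tool_rot: [-0.706, 0.013, 0.707, 0.015]
force: [0.3, -0.1, -0.5]
finger_gap: 0.154
```

Call:
{"name": "step_arm", "arguments": {
  "increments": [0.01,0,0,0,1,0.02,0,0,0,1,0.03,0,0,0,1,0.04,0,0,0,1,0.05,0,0,0,1]
}}

```text
t: 9.82
tcp_pos: [0.618, 0.1697, 0.1289]
tool_rot: [-0.707, 0.013, 0.707, 0.015]
force: [-0.5, -0.3, 5.9]
finger_gap: 0.156
```

Call:
{"name": "step_arm", "arguments": {
  "increments": [0.01,0,0,0,1,0.02,0,0,0,1,0.03,0,0,0,1,0.04,0,0,0,1,0.05,0,0,0,1]
}}

```text
t: 10.45
tcp_pos: [0.6187, 0.1697, 0.1285]
tool_rot: [0.708, -0.013, -0.706, -0.015]
force: [-2.7, -0.9, 15.6]
finger_gap: 0.152
```

Run:
```python
from h import *
plan([.6177,.1696,.11],87.7)
m=camera_model("wrist");im=snapshot("wrist");np.save("w5.npy",m)
a=cv2.resize(im[140:280,195:320],None,fx=4,fy=4,interpolation=cv2.INTER_CUBIC)
si=snapshot("side");b=cv2.resize(si[205:261,185:215+0],None,fx=10,fy=10,interpolation=cv2.INTER_CUBIC)
cv2.imwrite("pics/w5.png",np.hstack([a,b]))
```

```text
t 10.45 tcp [0.6187 0.1697 0.1285] jaw -92.3 toolx [ 0.002  0.003 -1.   ] F [-2.7  -0.86 15.59] gap 0.152 q6 1.7
INC [0.308 0.004 0.018] turn 0.006
```

View pics/w5.png

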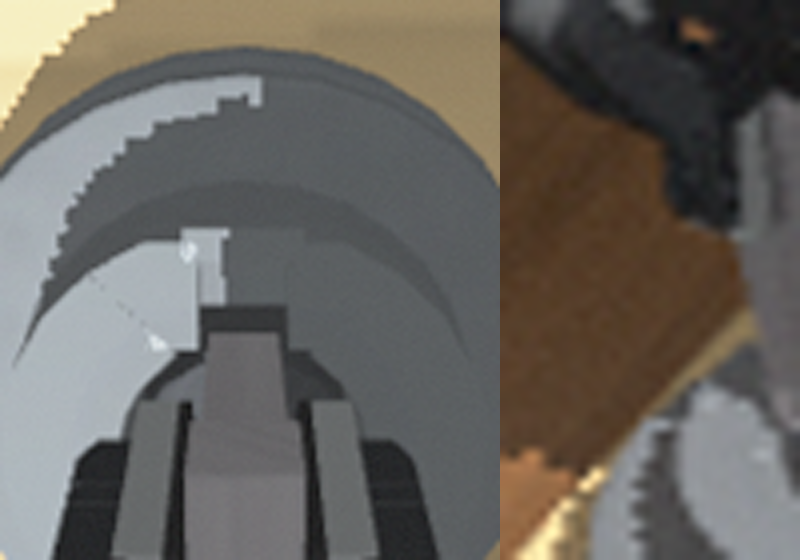

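Call:
{"name": "step_arm", "arguments": {
  "increments": [-0.06,0,0,0,1,-0.06,0,0,0,1,-0.06,0,-0.055,0,1,-0.06,0,-0.055,0,1,-0.06,0,-0.055,0,1]
}}

```text
t: 11.18
tcp_pos: [0.6218, 0.1695, 0.1316]
tool_rot: [0.707, -0.013, -0.707, -0.015]
force: [-0.8, 0.2, -0.4]
finger_gap: 0.155
```

Run:
```python
from h import *
plan([.622,.1696,.13],87.7)
m=camera_model("wrist");im=snapshot("wrist");np.save("w6.npy",m)
a=cv2.resize(im[150:250,210:310],None,fx=6,fy=6,interpolation=cv2.INTER_CUBIC)
cv2.imwrite("pics/w6.png",a)
```

```text
t 11.18 tcp [0.6218 0.1695 0.1316] jaw -92.3 toolx [ 0.001  0.003 -1.   ] F [-0.76  0.2  -0.39] gap 0.155 q6 1.7
INC [ 0.027 -0.001 -0.003] turn 0.005
```

View pics/w6.png

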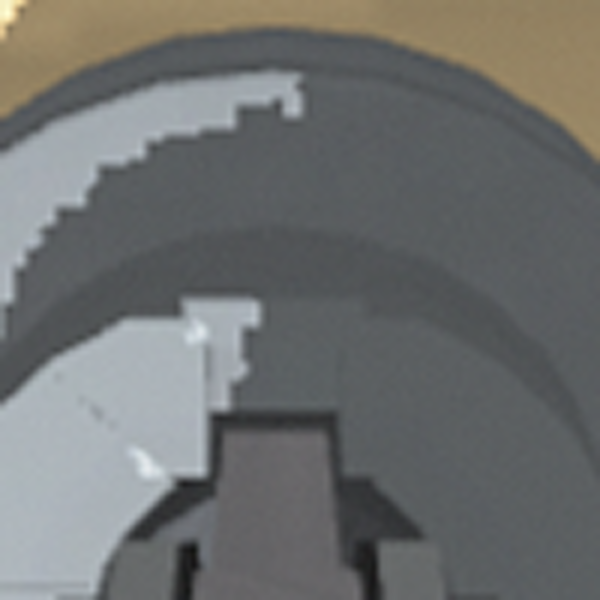

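Call:
{"name": "step_arm", "arguments": {
  "increments": [0,0,0.007,0,1,0.02,0,0.007,0,1,0.04,0,0.007,0,1,0.06,0,0.007,0,1,0.07,0,0.007,0,1]
}}

```text
t: 11.85
tcp_pos: [0.6213, 0.1696, 0.1274]
tool_rot: [0.707, -0.013, -0.707, -0.015]
force: [0.0, 0.2, -0.8]
finger_gap: 0.157
```

Call:
{"name": "step_arm", "arguments": {
  "increments": [0.01,0,0,0,1,0.02,0,0,0,1,0.03,0,0,0,1,0.04,0,0,0,1,0.05,0,0,0,1]
}}

```text
t: 12.48
tcp_pos: [0.6213, 0.1696, 0.1244]
tool_rot: [0.707, -0.013, -0.707, -0.015]
force: [-1.4, 0.2, -0.8]
finger_gap: 0.158
```

Call:
{"name": "step_arm", "arguments": {
  "increments": [0.02,0,0,0,1,0.04,0,0,0,1,0.06,0,0,0,1,0.08,0,0,0,1,0.1,0,0,0,1]
}}

```text
t: 13.1
tcp_pos: [0.6213, 0.1696, 0.1183]
tool_rot: [0.707, -0.013, -0.707, -0.015]
force: [-0.3, 0.2, -1.2]
finger_gap: 0.155
```

Call:
{"name": "step_arm", "arguments": {
  "increments": [0.02,0,0,0,1,0.04,0,0,0,1,0.06,0,0,0,1,0.07,0,0,0,1,0.08,0,0,0,1]
}}

```text
t: 13.72
tcp_pos: [0.6212, 0.1696, 0.1134]
tool_rot: [0.707, -0.013, -0.707, -0.015]
force: [0.3, -0.6, -0.5]
finger_gap: 0.155
```

Run:
```python
from h import *
plan([.6213,.1696,.11],87.7)
```

```text
t 13.72 tcp [0.6212 0.1696 0.1134] jaw -92.3 toolx [ 0.     0.003 -1.   ] F [ 0.29 -0.61 -0.52] gap 0.155 q6 1.7
INC [ 0.057  0.001 -0.002] turn 0.006
```

Call:
{"name": "step_arm", "arguments": {
  "increments": [0.01,0,0,0,1,0.02,0,0,0,1,0.03,0,0,0,1,0.04,0,0,0,1,0.05,0,0,0,1]
}}

```text
t: 14.35
tcp_pos: [0.6209, 0.1697, 0.1104]
tool_rot: [-0.707, 0.013, 0.707, 0.015]
force: [-0.9, 0.9, 0.1]
finger_gap: 0.159
```

Call:
{"name": "step_arm", "arguments": {
  "increments": [0.01,0,0,0,1,0.02,0,0,0,1,0.03,0,0,0,1,0.04,0,0,0,1,0.05,0,0,0,1]
}}

```text
t: 14.98
tcp_pos: [0.6207, 0.1697, 0.1073]
tool_rot: [-0.707, 0.013, 0.707, 0.015]
force: [-1.1, 0.5, 0.5]
finger_gap: 0.153
```

Call:
{"name": "step_arm", "arguments": {
  "increments": [0.0,0,0.006,0,1,0.01,0,0.006,0,1,0.02,0,0.006,0,1,0.03,0,0.006,0,1,0.04,0,0.006,0,1]
}}

```text
t: 15.6
tcp_pos: [0.6203, 0.1697, 0.1049]
tool_rot: [-0.707, 0.013, 0.707, 0.015]
force: [-1.4, -0.4, 0.2]
finger_gap: 0.155
```

Call:
{"name": "step_arm", "arguments": {
  "increments": [0.0,0,0.003,0,1,0.01,0,0.003,0,1,0.02,0,0.003,0,1,0.03,0,0.003,0,1,0.04,0,0.003,0,1]
}}

```text
t: 16.23
tcp_pos: [0.6201, 0.1697, 0.1028]
tool_rot: [-0.707, 0.013, 0.707, 0.015]
force: [-2.8, 0.0, 3.2]
finger_gap: 0.157
```

Call:
{"name": "step_arm", "arguments": {
  "increments": [-0.005,0,0.004,0,1,-0.005,0,0.008,0,1,-0.005,0,0.01,0,1,-0.005,0,0.01,0,1,-0.005,0,0.01,0,1]
}}

```text
t: 16.85
tcp_pos: [0.6197, 0.1697, 0.1029]
tool_rot: [-0.707, 0.013, 0.707, 0.015]
force: [-0.0, -0.6, -2.6]
finger_gap: 0.155
```

Run:
```python
from h import *
plan([.6213,.1696,.11],87.7)
print(sense()["ft_torque"])
```

```text
t 16.85 tcp [0.6197 0.1697 0.1029] jaw -92.3 toolx [-0.     0.003 -1.   ] F [-0.04 -0.63 -2.59] gap 0.155 q6 1.7
INC [-0.118  0.    -0.027] turn 0.006
[ 0.01890491 -0.07368585  0.03769188]
```

Contact is gone after the shift, so it was not a bind. I'll carry on down.

Call:
{"name": "step_arm", "arguments": {
  "increments": [0.01,0,0.002,0,1,0.02,0,0.002,0,1,0.03,0,0.002,0,1,0.04,0,0.002,0,1,0.04,0,0.002,0,1]
}}

```text
t: 17.48
tcp_pos: [0.6198, 0.1698, 0.1013]
tool_rot: [0.707, -0.013, -0.707, -0.015]
force: [-1.4, -0.7, 5.4]
finger_gap: 0.157
```

Call:
{"name": "step_arm", "arguments": {
  "increments": [0.01,0,0.002,0,1,0.02,0,0.002,0,1,0.03,0,0.002,0,1,0.03,0,0.002,0,1,0.03,0,0.002,0,1]
}}

```text
t: 18.1
tcp_pos: [0.6198, 0.1699, 0.1005]
tool_rot: [0.707, -0.013, -0.707, -0.015]
force: [-2.3, -0.5, 7.6]
finger_gap: 0.149
```

Call:
{"name": "step_arm", "arguments": {
  "increments": [-0.01,0,0.004,0,1,-0.025,0,0.006,0,1,-0.025,0,0.006,0,1,-0.025,0,0.006,0,1,-0.025,0,0.006,0,1]
}}

```text
t: 18.73
tcp_pos: [0.6195, 0.1698, 0.1018]
tool_rot: [0.707, -0.013, -0.707, -0.015]
force: [0.8, -0.2, -4.7]
finger_gap: 0.152
```

Call:
{"name": "step_arm", "arguments": {
  "increments": [0,0,0,0,0.7,0,0,0,0,0.5,0,0,0,0,0.5,0,0,0,0,0.5,0,0,0,0,0.5]
}}

```text
t: 19.35
tcp_pos: [0.6195, 0.1698, 0.1019]
tool_rot: [0.707, -0.013, -0.707, -0.015]
force: [-0.2, 0.4, -0.3]
finger_gap: 0.503
```

Run:
```python
from h import *
plan([.6195,.1698,.17],87.7)
m=camera_model("wrist");im=snapshot("wrist");np.save("w7.npy",m)
a=cv2.resize(im[130:330,180:330],None,fx=3,fy=3,interpolation=cv2.INTER_CUBIC)
si=snapshot("side");b=cv2.resize(si[190:250,190:225],None,fx=10,fy=10,interpolation=cv2.INTER_CUBIC)
cv2.imwrite("pics/w7.png",np.hstack([a,b]))
```

```text
t 19.35 tcp [0.6195 0.1698 0.1019] jaw -92.3 toolx [ 0.001  0.003 -1.   ] F [-0.17  0.36 -0.28] gap 0.503 q6 1.7
INC [-1.134e+00 -3.000e-03 -1.000e-03] turn 0.008
```

View pics/w7.png

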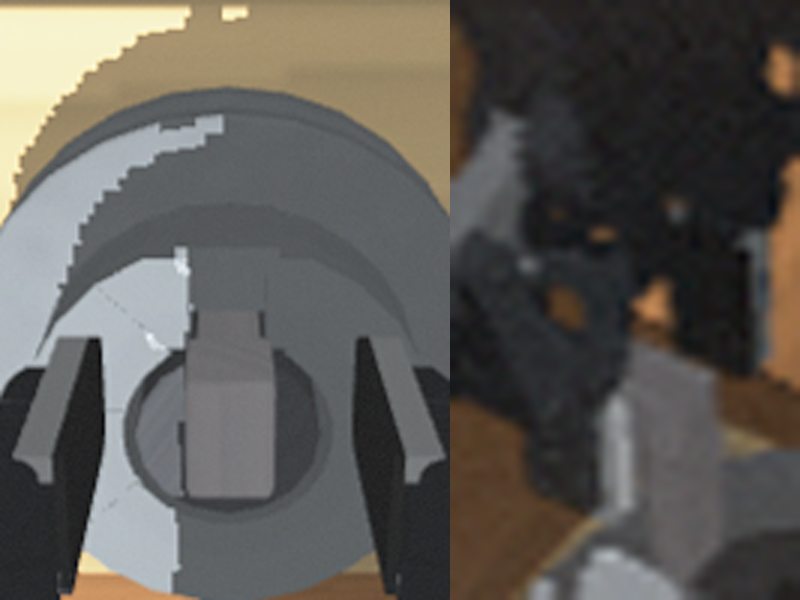

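Run:
```python
from h import *
m=np.load("w7.npy",allow_pickle=True).item()
f=lambda u,v,z: ray(m,(180+(u+.5)/3-.5,130+(v+.5)/3-.5),z)[:2]
for z in(.12,.1245,.129):
    a,b,c,d=[f(*p,z) for p in((189,378),(272,378),(188,497),(274,497))]
    print(z,((a+b+c+d)/4).round(4),"L",np.linalg.norm((a+b-c-d)/2).round(4),"W",np.linalg.norm((b-a+d-c)/2).round(4))
h=np.array([.5885,.1719]);X=np.array([np.cos(.04),-np.sin(.04)]);print("expect head centre",h+X*.0305,"press",h+X*.027)
plan([*(h+X*.027),.165],87.7)
```

```text
0.12 [0.6194 0.1699] L 0.0212 W 0.0131
0.1245 [0.6223 0.1698] L 0.0204 W 0.0126
0.129 [0.6252 0.1696] L 0.0197 W 0.0121
expect head centre [0.6189756  0.17068033] press [0.6154784  0.17082029]
t 19.45 tcp [0.6194 0.1698 0.1018] jaw -92.3 toolx [ 0.001  0.003 -1.   ] F [0.06 0.33 0.31] gap 0.501 q6 1.7
INC [-1.053 -0.017  0.066] turn 0.008
```

Call:
{"name": "step_arm", "arguments": {
  "increments": [-0.3,0,0,0,0.5,-0.7,0,0,0,0.5,-1,0,0.03,0,1,-1,-0.007,0.055,0,1,-1,-0.007,0.055,0,1]
}}

```text
t: 20.08
tcp_pos: [0.6154, 0.1703, 0.1616]
tool_rot: [-0.707, 0.013, 0.707, 0.015]
force: [0.5, -0.1, -0.2]
finger_gap: 0.001
```

Call:
{"name": "step_arm", "arguments": {
  "increments": [0.1,0,0,0,1,0.2,0,0,0,1,0.3,0,0,0,1,0.4,0,0,0,1,0.4,0,0,0,1]
}}

```text
t: 20.7
tcp_pos: [0.6149, 0.1702, 0.1367]
tool_rot: [-0.706, 0.013, 0.708, 0.015]
force: [0.8, -1.3, 1.2]
finger_gap: -0.002
```

Run:
```python
from h import *
plan([.6162,.1702,.13],87.7)
```

```text
t 20.7 tcp [0.6149 0.1702 0.1367] jaw -92.3 toolx [-0.002  0.003 -1.   ] F [ 0.77 -1.32  1.19] gap -0.002 q6 1.7
INC [ 0.112 -0.    -0.021] turn 0.009
```

Call:
{"name": "step_arm", "arguments": {
  "increments": [0.02,0,-0.02,0,1,0.05,0,-0.02,0,1,0.08,0,-0.02,0,1,0.1,0,-0.02,0,1,0.12,0,-0.02,0,1]
}}

```text
t: 21.32
tcp_pos: [0.6161, 0.1702, 0.1295]
tool_rot: [-0.706, 0.013, 0.708, 0.015]
force: [0.6, -0.2, -1.0]
finger_gap: -0.005
```

Call:
{"name": "step_arm", "arguments": {
  "increments": [0.01,0,0,0,1,0.02,0,0,0,1,0.03,0,0,0,1,0.04,0,0,0,1,0.04,0,0,0,1]
}}

```text
t: 21.95
tcp_pos: [0.6161, 0.1702, 0.127]
tool_rot: [-0.706, 0.013, 0.708, 0.015]
force: [-0.1, 0.5, -0.4]
finger_gap: -0.002
```

Call:
{"name": "step_arm", "arguments": {
  "increments": [0.01,0,0,0,1,0.02,0,0,0,1,0.025,0,0,0,1,0.03,0,0,0,1,0.03,0,0,0,1]
}}

```text
t: 22.58
tcp_pos: [0.6161, 0.1702, 0.1252]
tool_rot: [-0.706, 0.013, 0.708, 0.015]
force: [-0.5, 0.1, -0.3]
finger_gap: 0.002
```

Call:
{"name": "step_arm", "arguments": {
  "increments": [0.01,0,0,0,1,0.015,0,0,0,1,0.02,0,0,0,1,0.025,0,0,0,1,0.025,0,0,0,1]
}}

```text
t: 23.2
tcp_pos: [0.6161, 0.1702, 0.1237]
tool_rot: [-0.706, 0.013, 0.708, 0.015]
force: [0.9, -0.3, 0.2]
finger_gap: 0.001
```

Call:
{"name": "step_arm", "arguments": {
  "increments": [0.01,0,0,0,1,0.015,0,0,0,1,0.02,0,0,0,1,0.025,0,0,0,1,0.025,0,0,0,1]
}}

```text
t: 23.82
tcp_pos: [0.616, 0.1702, 0.1221]
tool_rot: [-0.706, 0.013, 0.708, 0.015]
force: [-0.1, -0.8, -0.3]
finger_gap: -0.002
```

Call:
{"name": "step_arm", "arguments": {
  "increments": [0.01,0,0,0,1,0.015,0,0,0,1,0.02,0,0,0,1,0.02,0,0,0,1,0.02,0,0,0,1]
}}

```text
t: 24.45
tcp_pos: [0.616, 0.1702, 0.1209]
tool_rot: [-0.706, 0.013, 0.708, 0.015]
force: [-0.3, -0.0, 0.1]
finger_gap: -0.001
```

Call:
{"name": "step_arm", "arguments": {
  "increments": [0.01,0,0,0,1,0.015,0,0,0,1,0.02,0,0,0,1,0.02,0,0,0,1,0.02,0,0,0,1]
}}

```text
t: 25.08
tcp_pos: [0.6162, 0.1703, 0.1201]
tool_rot: [-0.706, 0.013, 0.708, 0.015]
force: [-0.9, -0.2, 4.6]
finger_gap: -0.0
```

Call:
{"name": "step_arm", "arguments": {
  "increments": [0.01,0,0,0,1,0.015,0,0,0,1,0.02,0,0,0,1,0.02,0,0,0,1,0.02,0,0,0,1]
}}

```text
t: 25.7
tcp_pos: [0.6163, 0.1703, 0.1196]
tool_rot: [-0.707, 0.013, 0.707, 0.015]
force: [-2.1, 0.1, 6.6]
finger_gap: 0.001
```

Call:
{"name": "step_arm", "arguments": {
  "increments": [0.02,0,0,0,1,0.025,0,0,0,1,0.03,0,0,0,1,0.035,0,0,0,1,0.035,0,0,0,1]
}}

```text
t: 26.32
tcp_pos: [0.6164, 0.1705, 0.1189]
tool_rot: [-0.707, 0.013, 0.707, 0.015]
force: [-3.1, 0.8, 10.5]
finger_gap: 0.005
```

Call:
{"name": "step_arm", "arguments": {
  "increments": [0.03,0,0.002,0,1,0.035,0,0.002,0,1,0.04,0,0.002,0,1,0.045,0,0.002,0,1,0.045,0,0.002,0,1]
}}

```text
t: 26.95
tcp_pos: [0.6165, 0.1707, 0.1183]
tool_rot: [0.707, -0.013, -0.707, -0.015]
force: [-3.8, -0.6, 13.9]
finger_gap: 0.002
```

Call:
{"name": "step_arm", "arguments": {
  "increments": [0.04,0,0.004,0,1,0.045,0,0.004,0,1,0.05,0,0.004,0,1,0.055,0,0.004,0,1,0.055,0,0.004,0,1]
}}

```text
t: 27.58
tcp_pos: [0.6165, 0.1709, 0.1177]
tool_rot: [0.708, -0.013, -0.706, -0.015]
force: [-4.2, -0.5, 16.3]
finger_gap: 0.001
```

Call:
{"name": "step_arm", "arguments": {
  "increments": [0.045,-0.003,0.004,0,1,0.05,-0.003,0.004,0,1,0.055,-0.003,0.004,0,1,0.06,-0.003,0.004,0,1,0.063,-0.003,0.004,0,1]
}}

```text
t: 28.2
tcp_pos: [0.6167, 0.1713, 0.1172]
tool_rot: [0.708, -0.012, -0.706, -0.015]
force: [-5.6, 0.1, 20.1]
finger_gap: 0.004
```

Call:
{"name": "step_arm", "arguments": {
  "increments": [-0.05,0,0,0,1,-0.15,0,0,0,1,-0.4,0,0,0,1,-0.8,0,0,0,1,-1,0,0,0,1]
}}

```text
t: 28.82
tcp_pos: [0.6173, 0.1711, 0.1789]
tool_rot: [0.709, -0.012, -0.705, -0.015]
force: [0.1, 0.2, 0.3]
finger_gap: 0.001
```

Call:
{"name": "step_arm", "arguments": {
  "increments": [-0.2,0,0.3,0,1,-0.3,0,0.6,0,1,-0.3,0,0.8,0,1,-0.3,0,0.8,0,1,-0.3,0,0.8,0,1]
}}

```text
t: 29.45
tcp_pos: [0.5698, 0.1728, 0.1963]
tool_rot: [0.709, -0.012, -0.705, -0.015]
force: [0.5, -0.5, -0.6]
finger_gap: -0.001
```

Run:
```python
from h import *
plan([.6162,.1702,.13],87.7)
im=snapshot("wrist");m=camera_model("wrist");np.save("w8.npy",m)
u,v=proj(m,[[.617,.1705,.1]])[0].astype(int);print(u,v)
y0=max(min(v-50,284),0);a=cv2.resize(im[y0:y0+100,u-40:u+40],(480,600),interpolation=cv2.INTER_CUBIC);print("w origin",u-40,y0)
h=np.array([.5885,.1719]);X=np.array([np.cos(.04),-np.sin(.04)])
def K_(d): return np.array([[*(h+X*.0293),.071],[*(h+X*.02),.071-d+.082],[*(h+X*.041),.071-d+.082],[*(h+X*.041),.071-d+.066]])
print(((proj(m,K_(.036))-[u-40,y0])*6).round(0).tolist())
s=snapshot("side");b=cv2.resize(s[200:260,190:220],(300,600),interpolation=cv2.INTER_CUBIC)
cv2.imwrite("pics/w8.png",np.hstack([a,b]))
print(((proj(camera_model("side"),K_(.036))-[190,200])*10+[480,0]).round(0).tolist())
```

```text
t 29.45 tcp [0.5698 0.1728 0.1963] jaw -92.2 toolx [ 0.007  0.004 -1.   ] F [ 0.46 -0.49 -0.64] gap -0.001 q6 1.71
INC [ 1.11   0.018 -0.767] turn 0.017
257 138
w origin 217 88
[[242.0, 271.0], [241.0, 395.0], [242.0, 218.0], [242.0, 205.0]]
[[690.0, 441.0], [716.0, 299.0], [631.0, 264.0], [636.0, 320.0]]
```

View pics/w8.png

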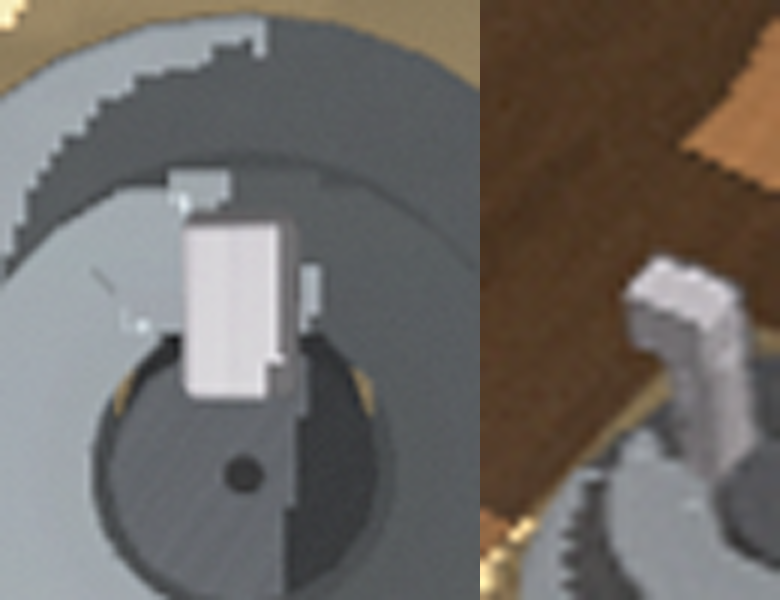

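Run:
```python
from station import *
s=sense();print(s["t"],s["force"]);sign_off()
```

```text
29.55 [-0.00164699  0.33712813 -0.50391366]
the job is handed in; nothing more can be done
```

I took the key from the stand, set it loosely in the keyway with its nose outwards, let go, and pressed it tight with closed fingers. I then backed off and handed the job in at 29.5 s.

- **First try at the keyway:** the tip came down on the shaft's top edge instead of the slot, with about 16 N on the tool. I had misjudged which face of the key the wrist camera was seeing. I lifted, moved it about 3 mm outwards, and it went in freely.
- **Letting go:** while still gripped, the key showed about 8 N of resistance at roughly 28 mm down. I eased it up about 1 mm and opened the fingers, and it settled a little deeper.
- **Pressing:** force on the head rose in small steps (5, 7, 10, 14, 16, then 20.1 N at the last reading), and the head went down about 3 mm. That last reading also had about 5.6 N sideways.
- **Last checks:** the wrist and side pictures show the key upright and centred in the slot with its nose outwards. Its outline matches a depth of about 36 mm, within 1–2 pixels of camera error. The fingers were closed and clear of it, and the tool force was about zero.

**Not confirmed:**
- I could not measure the force the key holds by itself, so tightness rests on the 20 N push.
- I did not look again at the hammer, oil bottle and spacer ring; the tool never went near the bottle or ring, and stayed above the hammer's height near the stand.

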